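# Flip a dial capsule over against the turning bay's fence

### The job

Flip the flat dial capsule in the turning bay face down by pushing only, never pinching or lifting it: with the fingertips push it along the felt bed against the coved steel fence until its far edge rides up and it leans steeply on the fence (a groove at the fence's foot catches its lower edge), then draw the fingers back and leave it leaning for a moment. Next reach over behind the fence and push its raised edge back towards you, so that it tips over and ends lying flat on the felt between the cheeks, dial down and blue back up. Leave the watch head, the loupe and the screwdriver beside the bay where they are.

Things in the scene. Friction and masses are not known exactly. Their poses are not given: they have to be found in the camera images.
- turning_bay: Fixed low turning bay, varied in place and turn. Origin: on the table, midway across, at the foot of the fence. x runs along the bed to the fence, away from the robot; y across; z up. Two aluminium cheeks, inner faces at y +-52 mm, outer +-60 mm, tops 17 mm above the table along the bed, 38 mm beside the fence.
- bed_center (a point): On the felt of the bay's flat grey felt bed, 8 mm above the table, midway along it. The felt is 104 mm wide between the cheeks and runs from x = -170 mm (open front end) to x = -8 mm in the bay's frame; from there to the fence foot at x = 0 is a bare groove, its floor 5 mm above the table (3 mm below the felt), that catches the capsule's lower edge.
- fence_crest (a point): Top of the rounded fence crest, midway across, 46 mm above the table. Fence: polished slippery steel cove across the far end; from the foot (x 0, z 5 mm) it rises at 42 degrees to (14, 18), at 56 to (24, 32), at 68 to (28, 43) in the bay's frame; its back is at x = 36 mm, behind it is bare table.
- capsule_center (a point): Centre of the loose dial capsule, a rigid flat plate 72 x 88 x 8 mm (x, y, z), about 60 g: white front with a black dial in a 43 mm brass ring, plain blue back. z points out of the dial, up at the start. It starts flat on the felt, 88 mm side across, far edge 14 to 44 mm short of the fence foot, turned up to 0.08 rad.
- capsule: The same capsule; origin: centre of its blue back. Pushed at its near edge along the bed with little force, its far edge rides up the cove; then its lower edge drops into the groove and it leans on the crest at about 50 degrees and stays so by itself, its upper edge 57 to 65 mm above the table, 10 to 15 mm beyond the crest. Tipped past upright it falls back onto the felt.
- watch_head: Bystander: loose watch head without strap, 45 x 42 x 10 mm, black dial in a steel case, lying left of the bay. Origin: centre of its underside.
- loupe: Bystander: loose black watchmaker's loupe with a white rim, 33 mm across, 31 mm high, standing right of the bay. Origin: centre of its underside.
- driver_blue: Bystander: loose slim screwdriver with a blue end, 9 x 88 x 9 mm, lying right of the bay nearer the robot. Origin: centre of its underside.
Things that resemble listed ones, but are neither listed nor needed, are in the scene too. Leave any green or orange look-alike of the capsule alone.

How it is judged:
On the way:
1. the capsule leans steeply on the fence, its far edge up, tilted more than 40 degrees, and no finger touches it (angle between capsule_center's own z axis and vertical between 0.7 and 1.571 rad and x of capsule_center in the frame of turning_bay between -0.02 and 0.03 m and contact force between the fingers and capsule below 0.05 N), for 0.2 s.
At the end, for the whole second after the job is handed in: The capsule lies at rest, flat (within 9 degrees) and dial side down on the felt bed between the cheeks, its centre less than 16 mm above the table; watch head, loupe and screwdriver are within 20 mm of where they stood (angle between capsule_center's own z axis and vertical above 2.99 rad and height (world z) of capsule_center below 0.016 m and x of capsule_center in the frame of turning_bay between -0.145 and -0.02 m and y of capsule_center in the frame of turning_bay between -0.02 and 0.02 m and linear speed of capsule below 0.02 m/s and distance of each of watch_head, loupe, driver_blue from where it was at the start of the episode below 0.02 m); the robot touches nothing.
It fails at once if the capsule is lifted or carried (its centre rises more than 55 mm above the table; standing on edge it is below 45 mm) (height (world z) of capsule_center above 0.055 m).
It fails at once if the watch head is disturbed (moved more than 20 mm) (distance of watch_head from where it was at the start of the episode above 0.02 m).
It fails at once if the loupe is disturbed (moved more than 20 mm) (distance of loupe from where it was at the start of the episode above 0.02 m).
It fails at once if the screwdriver is disturbed (moved more than 20 mm) (distance of driver_blue from where it was at the start of the episode above 0.02 m).
It also fails if it takes over 45 s, if anything falls off the work surface, if the arm or the gripper's body presses on something with over 40 N, if the wrist force passes 120 N, or if a joint passes its speed limit or range.

### The arm

A 7-joint arm with a two-finger parallel gripper is mounted at the origin on a cart in front of the work surface, level with it; the furniture and walls round the work are solid. World frame = base frame: x ahead of the robot, y to its left, z up, the work surface at z = 0. Lengths are in m, angles in rad, forces in N, time in s.
With the tool pointing down it reaches from about 0.4 to 0.9 m from the base axis. Payload 5.5 kg.
Tool frame: the origin (TCP) lies at the centre of the arm's flange, where the gripper is bolted on; the fingertips stand 173 mm ahead of it and the grasp point (between the pads) lies 155 mm ahead of it; z points along the fingers, y is the line along which they close (so a half turn about z gives the same grasp; the last joint's range is limited). The gripper opens to 85 mm and grips with 20 to 120 N. Pads are 22 mm wide; open, the fingers measure 114 mm over their backs; the gripper's body (76 mm by 85 mm) begins 54 mm behind the grasp point. The pads swing forward as they close: fully open they stand 13 mm farther back than shut.
Start: joints at [-0.876, 0.501, -0.427, 1.55, 0.221, 1.138, -0.21], TCP at [0.272, 0.59, 0.405] pointing down, gripper open.
Joint ranges: [-2.88, 2.88], [-0.31, 2.03], [-1.54, 1.56], [0.2, 2.42], [-1.41, 4.55], [0.19, 2.02], [-2.57, 2.57]. Speed limits (rad/s): [2.57, 2.57, 3.14, 3.14, 3.14, 3.14, 3.14].

### API

Orientations are given as [roll, pitch, yaw] about the fixed x, y, z axes, in that order (R = Rz(yaw) Ry(pitch) Rx(roll)).
In Python, from plant import ctrl gives the robot as it stands.
- The arm moves only by the tool servo_tool, never from a script. Its argument "targets" is a list of rows, each an object of numbers: "dx", "dy", "dz": the shift along the world's x, y, z as a fraction of full scale; "wx", "wy", "wz": the turn, a rotation vector about the world's x, y, z as a fraction of full scale. In form: [{"dx": .., "dy": .., "dz": .., "wx": .., "wy": .., "wz": ..}, ...]. A call has 1 to 12 rows; each row shifts and turns the commanded pose from where the row before left it; what a row does not reach is not made up. Full scale, the value 1, is 25 mm for a shift and 8 degrees for a turn. A row lasts 1/8 s, in which the tool goes at most 62.5 mm and 10.7 degrees, less where a joint would pass 70% of its speed; a pose out of reach is approached as far as the arm can. A call with a number of a shift or a turn outside -1 to 1 is refused whole. A call with a gripper value outside its range is refused whole. "hand" is the opening in per cent of the stroke, from 0 (shut) to 100 (fully open), set as the call begins (left out, the last holds). The fingers move at their own pace and stop on an object; "squeeze" is the grip in N (left out, the last holds). Time passes only in rows, so rows that do not move let the fingers close. It gives the time, the measured TCP pose, the force, the opening and the grip force at its end, in the units of the state.
- ctrl.observe(): the state, without advancing time (a new reading comes with each control period).
- ctrl.read_camera(name): name is "scene" or "side" or "wrist"; returns a dict with "image" (480x640x3 uint8, red, green, blue), "camera_matrix" (3x3 intrinsics, pixels), "k1" (the pictures are not rectified: a ray, as slopes to the right and down, at radius r is drawn at 1 + k1 r^2 times it, then the intrinsics apply), "xyz" and "orientation" of the camera in the world. Camera axes: x right, y down, z forward; pixel columns grow to the right and rows downward; lengths in m; the calibration is good to about 2 mm. A picture is of the moment at which its call begins. There is no depth.
- ctrl.sign_off(): hands the job in; it is judged then, once.
The state is a dict: "time_s": time; "joint_positions": joint angles; "joint_vel": joint speeds; "joint_torque": joint torques, N m; "position": TCP position; "tool_rot": TCP orientation; "ft_force": force on the tool from outside, world axes, zero at the start; "ft_torque": the same for the moment, N m; "opening": finger opening in m; "grip_force": force on a finger pad.
Only numpy, scipy, OpenCV 4.12 (cv2) and the standard library are available. Lean on these libraries where they do the work, as an engineer would, in place of code of your own. Each camera call takes 0.05 s, during which the arm holds its last target. There are 200 camera calls.

## Working session

There is one attempt and no reset: what is moved stays moved. The work goes in short steps, Python scripts to look and compute and a tool call to move; the robot and the scene stay as the last step left them, time stands still between calls to the robot, and variables do not carry over. Pictures are saved under pics/ and viewed, at most 10 in all, crops included, and the job is handed in when it is done.

Besides the shell and the picture viewer there is one more tool, called as name([rows], argument=value, ...), one row to a line, values as JSON. servo_tool: Moves the arm, as the interface text tells. Shift numbers are shares of 25 mm and turn numbers shares of 8 degrees, none past 1 either way. Its arguments: {"type":"object","properties":{"targets":{"type":"array"},"hand":{"type":"number"},"squeeze":{"type":"number"}},"required":["targets"]}

```bash
mkdir -p pics; ls
python3 - <<'E'
from plant import ctrl
import cv2
o=ctrl.observe();print(o)
for n in("scene","side"):
    c=ctrl.read_camera(n);cv2.imwrite(f"pics/{n}0.png",c["image"][:,:,::-1]);print(n,c["camera_matrix"],c["k1"],c["xyz"],c["orientation"])
E
```

```text
pics
{'time_s': 0.0, 'joint_positions': array([-0.87580198,  0.50183725, -0.42676629,  1.55149602,  0.22079479,
        1.13832305, -0.21029296]), 'joint_vel': array([-0.00197508,  0.00089919, -0.0001671 , -0.00145836, -0.00047943,
        0.00081431,  0.00042803]), 'joint_torque': array([-6.04482216e-05, -5.69517839e+01, -5.81634879e+00, -2.80934018e+01,
        1.06120823e-02,  1.19051899e-02, -2.91899070e-06]), 'position': array([0.27192841, 0.58996824, 0.40364432]), 'tool_rot': array([-3.13958428e+00, -4.63859668e-05,  2.70984527e+00]), 'ft_force': array([ 0.18129274, -0.00357587,  0.19977202]), 'ft_torque': array([ 0.03978495,  0.02844099, -0.0083562 ]), 'grip_force': 0.0, 'opening': 0.08557311861261235}
scene [[532.46324613   0.         317.97009272]
 [  0.         532.46324613 248.08811467]
 [  0.           0.           1.        ]] -0.14763352555968623 [-0.14894438  0.51328258  0.41922744] [-1.95620223 -0.02189417 -2.16963251]
side [[488.44786181   0.         316.11876984]
 [  0.         488.44786181 235.87178531]
 [  0.           0.           1.        ]] -0.00961563105484537 [ 0.42854314 -0.62656454  0.58841394] [-2.2481342  -0.0180443  -0.15551034]
```

View pics/scene0.png

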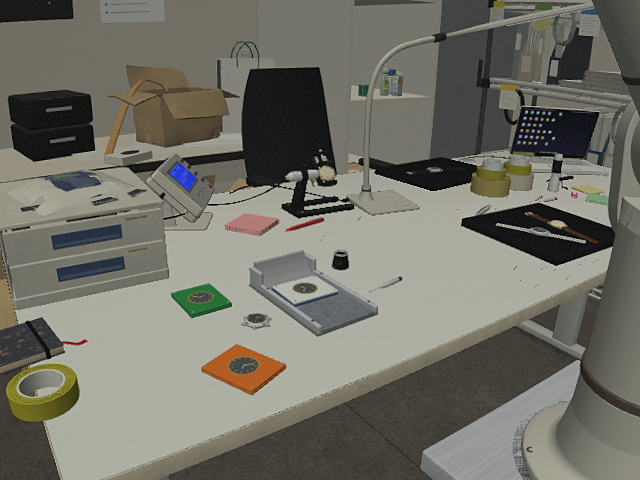

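View pics/side0.png

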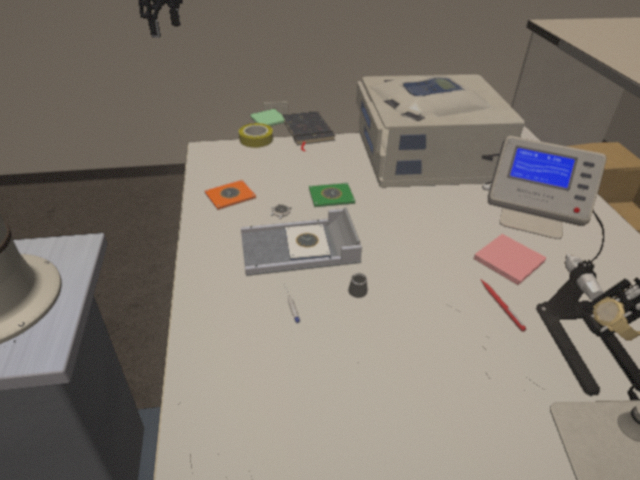

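The scene shows the white capsule in the bay at scene (305,289) and side (307,240). Its look-alikes are green at scene (201,299) / side (331,194) and orange at scene (244,368) / side (230,193). By the description I choose the white one. The watch head is at scene (257,321), the loupe at (340,259) and the driver at (386,284). Next is a close crop with measurements.

```bash
cat > h.py <<'E'
import numpy as np, cv2
from scipy.spatial.transform import Rotation as R
def load(ctrl,n,save=None):
    c=ctrl.read_camera(n)
    if save: cv2.imwrite(f"pics/{save}.png",c["image"][:,:,::-1])
    return c
def ray(c,uv):
    K=c["camera_matrix"];d=(np.array(uv,float)-K[:2,2])/K[0,0];s=d.copy()
    for _ in range(20): s=d/(1+c["k1"]*(s@s))
    return R.from_euler('xyz',c["orientation"]).apply([s[0],s[1],1])
def onz(c,uv,z):
    d=ray(c,uv);o=np.array(c["xyz"]);return o+d*(z-o[2])/d[2]
def proj(c,P):
    q=R.from_euler('xyz',c["orientation"]).inv().apply(np.array(P)-c["xyz"]);s=q[:2]/q[2]
    return s*(1+c["k1"]*(s@s))*c["camera_matrix"][0,0]+c["camera_matrix"][:2,2]
def quad(c,box,lo=170,z=.016):
    x0,y0,x1,y1=box;im=c["image"][y0:y1,x0:x1].astype(int)
    m=((im.min(2)>lo)).astype(np.uint8)
    cs,_=cv2.findContours(m,0,2);k=max(cs,key=cv2.contourArea)
    r=cv2.approxPolyDP(cv2.convexHull(k),3,True)[:,0]+[x0,y0]
    return r
E
python3 - <<'E'
from plant import ctrl
from h import *
a=load(ctrl,"scene");b=load(ctrl,"side")
A=cv2.resize(a["image"][240:340,240:390],None,fx=4,fy=4,interpolation=2)
B=cv2.resize(b["image"][200:280,235:370],(600,355),interpolation=2)[:200*3]
B=cv2.resize(B,(338,200)) if 0 else B
cv2.imwrite("pics/cA.png",A[:,:,::-1]);cv2.imwrite("pics/cB.png",B[:,:,::-1])
print(B.shape)
for n,c,bx in(("scene",a,(270,268,340,308)),("side",b,(280,222,335,262))):
    r=quad(c,bx);print(n,c["image"][bx[1]:bx[3],bx[0]:bx[2]].min(2).max())
    for p in r: print(p,onz(c,p,.016).round(4))
E
```

```text
(355, 600, 3)
scene 184
[333 288] [0.5045 0.0257 0.016 ]
[293 302] [0.4973 0.1103 0.016 ]
[274 287] [0.5605 0.1091 0.016 ]
[316 277] [0.5562 0.0257 0.016 ]
side 181
[322 228] [0.5638 0.0973 0.016 ]
[325 252] [0.5577 0.0273 0.016 ]
[291 253] [0.4969 0.0327 0.016 ]
[287 232] [0.4964 0.0939 0.016 ]
[290 228] [0.5034 0.1053 0.016 ]
```

View pics/cA.png

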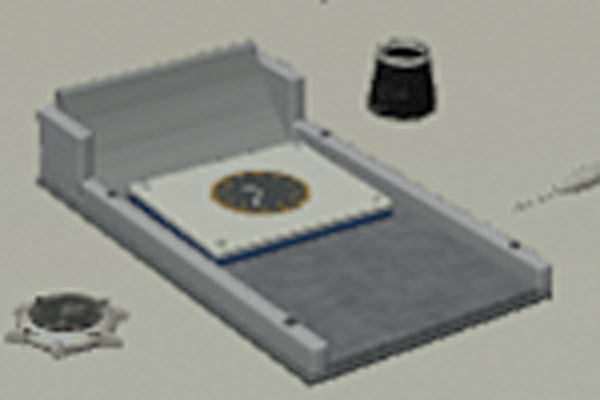

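View pics/cB.png

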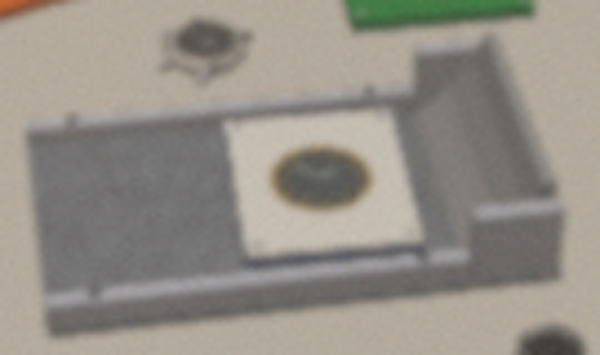

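The crops confirm the white capsule with its black dial and brass ring inside the bay, blue edge below. The bay's corners are readable, so I'll cast rays through them.

Run:
```python
from plant import ctrl
from h import *
a=load(ctrl,"scene");b=load(ctrl,"side")
fa=lambda p:(240+p[0]/4-.4,240+p[1]/4-.4); fb=lambda p:(235+p[0]/4.444-.4,200+p[1]/4.4375-.4)
def sh(c,f,L):
    for n,p,z in L: print(n,onz(c,f(p),z).round(4)[:2])
print("scene");sh(a,fa,[("FLo0",(310,382),0),("BLo0",(38,183),0),("FRo0",(550,297),0),("FRtop",(550,265),.017),("FLtop i",(328,335),.017),("cap",(130,188),.016),("cap",(220,255),.016),("cap",(390,205),.016),("cap",(300,143),.016),("dial",(261,191),.016),("crestL",(60,95),.046),("crestR",(250,44),.046),("watch",(66,325),.005),("loupe",(402,110),0)])
print("side");sh(b,fb,[("FRo0",(50,333),0),("BRo0",(560,278),0),("FLtop",(28,128),.017),("FRtop",(48,300),.017),("cap",(225,115),.016),("cap",(392,108),.016),("cap",(425,245),.016),("cap",(243,258),.016),("dial",(321,177),.016),("crestL",(490,40),.046),("crestR",(553,190),.046),("watch",(205,45),.005)])
```

```text
scene
FLo0 [0.414  0.1196]
BLo0 [0.6175 0.1275]
FRo0 [0.416  0.0007]
FRtop [0.4133 0.0045]
FLtop i [0.4153 0.111 ]
cap [0.5636 0.1111]
cap [0.492  0.1106]
cap [0.492  0.0261]
cap [0.5632 0.0239]
dial [0.5318 0.0651]
crestL [0.6054 0.1217]
crestR [0.6115 0.0198]
watch [0.492  0.1807]
loupe [ 0.5968 -0.0585]
side
FRo0 [0.4142 0.0044]
BRo0 [0.6203 0.0089]
FLtop [0.4109 0.115 ]
FRtop [0.4146 0.0049]
cap [0.4952 0.1142]
cap [0.5675 0.1097]
cap [0.5656 0.0184]
cap [0.4924 0.0204]
dial [0.5303 0.0668]
crestL [0.6099 0.113 ]
crestR [0.6142 0.0103]
watch [0.493  0.1821]
```

Bay: yaw is about 0.03 and the fence foot is at about (0.583, 0.067). The front edge at 0.4145 and the back at 0.620 differ by 206 mm, as they should. The capsule centre is about (0.529, 0.066) and its size checks. I'll move the fingers, part open and spread across y, over the free felt.

servo_tool([
  {"dx": 0.333,"dy": -0.957,"wz": 0.3},
  {"dx": 0.333,"dy": -0.957,"wz": 0.3},
  {"dx": 0.333,"dy": -0.957,"wz": 0.3},
  {"dx": 0.333,"dy": -0.957,"wz": 0.3},
  {"dx": 0.333,"dy": -0.957,"wz": 0.3},
  {"dx": 0.333,"dy": -0.957,"wz": 0.3},
  {"dx": 0.333,"dy": -0.957,"wz": 0.3},
  {"dx": 0.333,"dy": -0.957,"wz": 0.3},
  {"dx": 0.333,"dy": -0.957,"wz": 0.3},
  {"dx": 0.333,"dy": -0.957,"wz": 0.3},
  {"dx": 0.333,"dy": -0.957,"wz": 0.3},
], hand=45)

```text
$.targets[0]: bad value
```

servo_tool([
  {"dx": 0.333,"dy": -0.957},
  {"dx": 0.333,"dy": -0.957},
  {"dx": 0.333,"dy": -0.957},
  {"dx": 0.333,"dy": -0.957},
  {"dx": 0.333,"dy": -0.957},
  {"dx": 0.333,"dy": -0.957},
  {"dx": 0.333,"dy": -0.957},
  {"dx": 0.333,"dy": -0.957},
  {"dx": 0.333,"dy": -0.957},
  {"dx": 0.333,"dy": -0.957},
  {"dx": 0.333,"dy": -0.957},
  {},
])

```text
$.targets[0]: bad value
```

servo_tool([
  {"dx": 0.333,"dy": -0.957,"dz": 0,"wx": 0,"wy": 0,"wz": 0.3},
  {"dx": 0.333,"dy": -0.957,"dz": 0,"wx": 0,"wy": 0,"wz": 0.3},
  {"dx": 0.333,"dy": -0.957,"dz": 0,"wx": 0,"wy": 0,"wz": 0.3},
  {"dx": 0.333,"dy": -0.957,"dz": 0,"wx": 0,"wy": 0,"wz": 0.3},
  {"dx": 0.333,"dy": -0.957,"dz": 0,"wx": 0,"wy": 0,"wz": 0.3},
  {"dx": 0.333,"dy": -0.957,"dz": 0,"wx": 0,"wy": 0,"wz": 0.3},
  {"dx": 0.333,"dy": -0.957,"dz": 0,"wx": 0,"wy": 0,"wz": 0.3},
  {"dx": 0.333,"dy": -0.957,"dz": 0,"wx": 0,"wy": 0,"wz": 0.3},
  {"dx": 0.333,"dy": -0.957,"dz": 0,"wx": 0,"wy": 0,"wz": 0.3},
  {"dx": 0.333,"dy": -0.957,"dz": 0,"wx": 0,"wy": 0,"wz": 0.3},
  {"dx": 0.333,"dy": -0.957,"dz": 0,"wx": 0,"wy": 0,"wz": 0.3},
], hand=45)

```text
time_s: 1.68
position: [0.3638, 0.3263, 0.4048]
tool_rot: [3.142, 0.0, -3.111]
ft_force: [0.0, -0.2, 0.6]
opening: 0.0384
grip_force: 0.0
```

servo_tool([
  {"dx": 0.304,"dy": -0.876,"dz": -0.5,"wx": 0,"wy": 0,"wz": 0},
  {"dx": 0.304,"dy": -0.876,"dz": -0.5,"wx": 0,"wy": 0,"wz": 0},
  {"dx": 0.304,"dy": -0.876,"dz": -0.5,"wx": 0,"wy": 0,"wz": 0},
  {"dx": 0.304,"dy": -0.876,"dz": -0.5,"wx": 0,"wy": 0,"wz": 0},
  {"dx": 0.304,"dy": -0.876,"dz": -0.5,"wx": 0,"wy": 0,"wz": 0},
  {"dx": 0.304,"dy": -0.876,"dz": -0.5,"wx": 0,"wy": 0,"wz": 0},
  {"dx": 0.304,"dy": -0.876,"dz": -0.5,"wx": 0,"wy": 0,"wz": 0},
  {"dx": 0.304,"dy": -0.876,"dz": -0.5,"wx": 0,"wy": 0,"wz": 0},
  {"dx": 0.304,"dy": -0.876,"dz": -0.5,"wx": 0,"wy": 0,"wz": 0},
  {"dx": 0.304,"dy": -0.876,"dz": -0.5,"wx": 0,"wy": 0,"wz": 0},
  {"dx": 0.304,"dy": -0.876,"dz": -0.5,"wx": 0,"wy": 0,"wz": 0},
  {"dx": 0.304,"dy": -0.876,"dz": -0.5,"wx": 0,"wy": 0,"wz": 0},
])

```text
time_s: 3.18
position: [0.4551, 0.0637, 0.2545]
tool_rot: [3.142, 0.001, -3.112]
ft_force: [0.6, -0.3, -0.6]
opening: 0.0386
grip_force: 0.0
```

servo_tool([
  {"dx": 0,"dy": 0,"dz": -0.9,"wx": 0,"wy": 0,"wz": 0},
  {"dx": 0,"dy": 0,"dz": -0.9,"wx": 0,"wy": 0,"wz": 0},
  {"dx": 0,"dy": 0,"dz": -0.6,"wx": 0,"wy": 0,"wz": 0},
  {"dx": 0,"dy": 0,"dz": -0.3,"wx": 0,"wy": 0,"wz": 0},
  {"dx": 0,"dy": 0,"dz": 0,"wx": 0,"wy": 0,"wz": 0},
])

```text
time_s: 3.8
position: [0.4547, 0.0645, 0.187]
tool_rot: [-3.142, -0.001, -3.112]
ft_force: [-0.3, -0.0, 0.4]
opening: 0.0386
grip_force: 0.0
```

Run:
```python
from plant import ctrl
from h import *
print(ctrl.observe()["ft_force"],ctrl.observe()["position"])
a=load(ctrl,"scene");b=load(ctrl,"side")
A=cv2.resize(a["image"][200:345,240:400],None,fx=4,fy=4,interpolation=2)[:580]
B=cv2.resize(b["image"][140:285,225:385],None,fx=4,fy=4,interpolation=2)
cv2.imwrite("pics/d.png",cv2.resize(np.hstack([A,B]),(800,362))[:,:,::-1])
```

```text
[-0.26612163 -0.03155015  0.37754833] [0.45473808 0.06453792 0.18700436]
```

View pics/d.png

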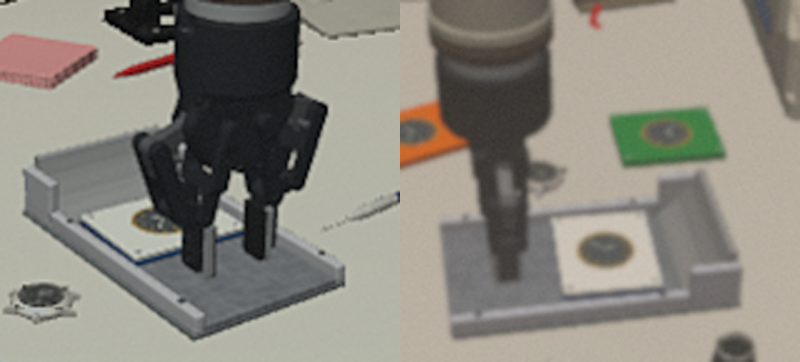

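The picture shows both fingertips between the cheeks over the free felt, in front of the capsule (left view, tips at about (195,272) and (255,258)). I'll feel for the felt in small steps.

servo_tool([
  {"dx": 0,"dy": 0,"dz": -0.06,"wx": 0,"wy": 0,"wz": 0},
  {"dx": 0,"dy": 0,"dz": -0.06,"wx": 0,"wy": 0,"wz": 0},
  {"dx": 0,"dy": 0,"dz": -0.06,"wx": 0,"wy": 0,"wz": 0},
  {"dx": 0,"dy": 0,"dz": 0,"wx": 0,"wy": 0,"wz": 0},
])

```text
time_s: 4.4
position: [0.4547, 0.0644, 0.1826]
tool_rot: [-3.142, -0.0, -3.113]
ft_force: [-0.3, 0.0, -0.4]
opening: 0.0386
grip_force: 0.0
```

servo_tool([
  {"dx": 0,"dy": 0,"dz": -0.06,"wx": 0,"wy": 0,"wz": 0},
  {"dx": 0,"dy": 0,"dz": 0,"wx": 0,"wy": 0,"wz": 0},
])

```text
time_s: 4.65
position: [0.4547, 0.0644, 0.1811]
tool_rot: [3.142, -0.0, -3.113]
ft_force: [-0.4, -0.3, -1.0]
opening: 0.0382
grip_force: 0.0
```

servo_tool([
  {"dx": 0,"dy": 0,"dz": -0.04,"wx": 0,"wy": 0,"wz": 0},
  {"dx": 0,"dy": 0,"dz": 0,"wx": 0,"wy": 0,"wz": 0},
])

```text
time_s: 4.9
position: [0.4548, 0.0644, 0.1802]
tool_rot: [3.142, -0.0, -3.113]
ft_force: [0.3, 0.7, -0.4]
opening: 0.0381
grip_force: 0.0
```

servo_tool([
  {"dx": 0,"dy": 0,"dz": -0.04,"wx": 0,"wy": 0,"wz": 0},
  {"dx": 0,"dy": 0,"dz": -0.04,"wx": 0,"wy": 0,"wz": 0},
  {"dx": 0,"dy": 0,"dz": 0,"wx": 0,"wy": 0,"wz": 0},
])

```text
time_s: 5.28
position: [0.4548, 0.0646, 0.1801]
tool_rot: [-3.141, 0.0, -3.112]
ft_force: [-6.3, -0.6, 25.8]
opening: 0.0385
grip_force: 13.5
```

servo_tool([
  {"dx": 0,"dy": 0,"dz": -0.04,"wx": 0,"wy": 0,"wz": 0},
  {"dx": 0,"dy": 0,"dz": 0,"wx": 0,"wy": 0,"wz": 0},
])

```text
time_s: 5.52
position: [0.4548, 0.0646, 0.18]
tool_rot: [-3.14, 0.0, -3.112]
ft_force: [-9.8, -1.3, 40.1]
opening: 0.0386
grip_force: 20.1
```

servo_tool([
  {"dx": 0,"dy": 0,"dz": -0.04,"wx": 0,"wy": 0,"wz": 0},
  {"dx": 0,"dy": 0,"dz": 0,"wx": 0,"wy": 0,"wz": 0},
])

```text
time_s: 5.78
position: [0.4548, 0.0647, 0.1799]
tool_rot: [-3.14, 0.0, -3.112]
ft_force: [-14.2, -1.6, 53.4]
opening: 0.0381
grip_force: 26.8
```

Felt contact is at TCP z=0.180, so the tips are 172 mm ahead. I'll raise to about 1.7 mm above the felt and start pushing along the bed, direction (1, 0.03).

servo_tool([
  {"dx": 0,"dy": 0,"dz": 0.12,"wx": 0,"wy": 0,"wz": 0},
  {"dx": 0,"dy": 0,"dz": 0.11,"wx": 0,"wy": 0,"wz": 0},
  {"dx": 0.3,"dy": 0.01,"dz": 0,"wx": 0,"wy": 0,"wz": 0},
  {"dx": 0.3,"dy": 0.01,"dz": 0,"wx": 0,"wy": 0,"wz": 0},
  {"dx": 0.3,"dy": 0.01,"dz": 0,"wx": 0,"wy": 0,"wz": 0},
  {"dx": 0.3,"dy": 0.01,"dz": 0,"wx": 0,"wy": 0,"wz": 0},
  {"dx": 0,"dy": 0,"dz": 0,"wx": 0,"wy": 0,"wz": 0},
])

```text
time_s: 6.65
position: [0.4855, 0.0654, 0.1818]
tool_rot: [3.141, 0.0, -3.113]
ft_force: [-0.4, 1.1, -0.7]
opening: 0.0383
grip_force: 0.0
```

servo_tool([
  {"dx": 0.2,"dy": 0.006,"dz": 0,"wx": 0,"wy": 0,"wz": 0},
  {"dx": 0.2,"dy": 0.006,"dz": 0,"wx": 0,"wy": 0,"wz": 0},
  {"dx": 0.2,"dy": 0.006,"dz": 0,"wx": 0,"wy": 0,"wz": 0},
  {"dx": 0.2,"dy": 0.006,"dz": 0,"wx": 0,"wy": 0,"wz": 0},
  {"dx": 0.2,"dy": 0.006,"dz": 0,"wx": 0,"wy": 0,"wz": 0},
  {"dx": 0,"dy": 0,"dz": 0,"wx": 0,"wy": 0,"wz": 0},
])

```text
time_s: 7.4
position: [0.5103, 0.0661, 0.182]
tool_rot: [3.141, 0.001, -3.113]
ft_force: [0.5, 0.6, -0.6]
opening: 0.0384
grip_force: 0.0
```

servo_tool([
  {"dx": 0.2,"dy": 0.006,"dz": 0,"wx": 0,"wy": 0,"wz": 0},
  {"dx": 0.2,"dy": 0.006,"dz": 0,"wx": 0,"wy": 0,"wz": 0},
  {"dx": 0.2,"dy": 0.006,"dz": 0,"wx": 0,"wy": 0,"wz": 0},
  {"dx": 0.2,"dy": 0.006,"dz": 0,"wx": 0,"wy": 0,"wz": 0},
  {"dx": 0.2,"dy": 0.006,"dz": 0,"wx": 0,"wy": 0,"wz": 0},
  {"dx": 0.2,"dy": 0.006,"dz": 0,"wx": 0,"wy": 0,"wz": 0},
  {"dx": 0.2,"dy": 0.006,"dz": 0,"wx": 0,"wy": 0,"wz": 0},
  {"dx": 0.2,"dy": 0.006,"dz": 0,"wx": 0,"wy": 0,"wz": 0},
  {"dx": 0,"dy": 0,"dz": 0,"wx": 0,"wy": 0,"wz": 0},
])

```text
time_s: 8.52
position: [0.5503, 0.0674, 0.1821]
tool_rot: [3.141, 0.001, -3.113]
ft_force: [0.1, 0.1, -0.8]
opening: 0.0382
grip_force: 0.0
```

Run:
```python
from plant import ctrl
from h import *
o=ctrl.observe();print(o["ft_force"],o["position"])
a=load(ctrl,"scene");b=load(ctrl,"side")
A=cv2.resize(a["image"][200:345,240:400],None,fx=4,fy=4,interpolation=2)[:580]
B=cv2.resize(b["image"][140:285,225:385],None,fx=4,fy=4,interpolation=2)
cv2.imwrite("pics/e.png",cv2.resize(np.hstack([A,B]),(800,362))[:,:,::-1])
```

```text
[ 0.14145708  0.09342537 -0.80535045] [0.55033295 0.06736863 0.18205216]
```

View pics/e.png

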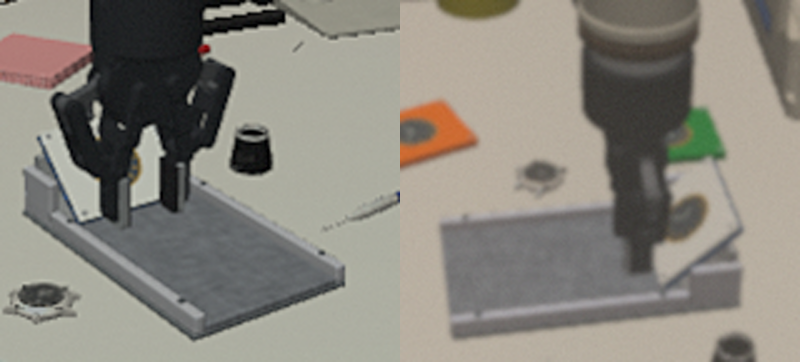

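The capsule is riding up evenly on the fence; its lower edge is at the fingertips (side crop about (650,280)). I'll finish the push, then draw back.

servo_tool([
  {"dx": 0.2,"dy": 0.006,"dz": 0,"wx": 0,"wy": 0,"wz": 0},
  {"dx": 0.2,"dy": 0.006,"dz": 0,"wx": 0,"wy": 0,"wz": 0},
  {"dx": 0.2,"dy": 0.006,"dz": 0,"wx": 0,"wy": 0,"wz": 0},
  {"dx": 0.06,"dy": 0,"dz": 0,"wx": 0,"wy": 0,"wz": 0},
  {"dx": 0,"dy": 0,"dz": 0,"wx": 0,"wy": 0,"wz": 0},
])

```text
time_s: 9.25
position: [0.5659, 0.0678, 0.1819]
tool_rot: [-3.141, -0.001, -3.112]
ft_force: [-3.4, 0.6, 3.3]
opening: 0.0386
grip_force: 2.3
```

servo_tool([
  {"dx": -0.3,"dy": 0,"dz": 0,"wx": 0,"wy": 0,"wz": 0},
  {"dx": -0.8,"dy": 0,"dz": 0,"wx": 0,"wy": 0,"wz": 0},
  {"dx": -0.8,"dy": 0,"dz": 0,"wx": 0,"wy": 0,"wz": 0},
  {"dx": -0.8,"dy": 0,"dz": 0,"wx": 0,"wy": 0,"wz": 0},
  {"dx": 0,"dy": 0,"dz": 0,"wx": 0,"wy": 0,"wz": 0},
  {"dx": 0,"dy": 0,"dz": 0,"wx": 0,"wy": 0,"wz": 0},
])

```text
time_s: 10.0
position: [0.4998, 0.0678, 0.1823]
tool_rot: [3.141, 0.002, -3.113]
ft_force: [1.7, 0.3, 0.2]
opening: 0.0388
grip_force: 0.0
```

Run:
```python
from plant import ctrl
from h import *
o=ctrl.observe();print(o["ft_force"],o["position"])
a=load(ctrl,"scene");b=load(ctrl,"side")
A=cv2.resize(a["image"][225:325,240:350],None,fx=4,fy=4,interpolation=2)
B=cv2.resize(b["image"][180:280,270:360],None,fx=4,fy=4,interpolation=2)
print(A.shape,B.shape)
cv2.imwrite("pics/f.png",np.hstack([A,B])[:,:,::-1])
```

```text
[1.74653361 0.33868158 0.24155032] [0.49980215 0.06783619 0.18233393]
(400, 440, 3) (400, 360, 3)
```

View pics/f.png

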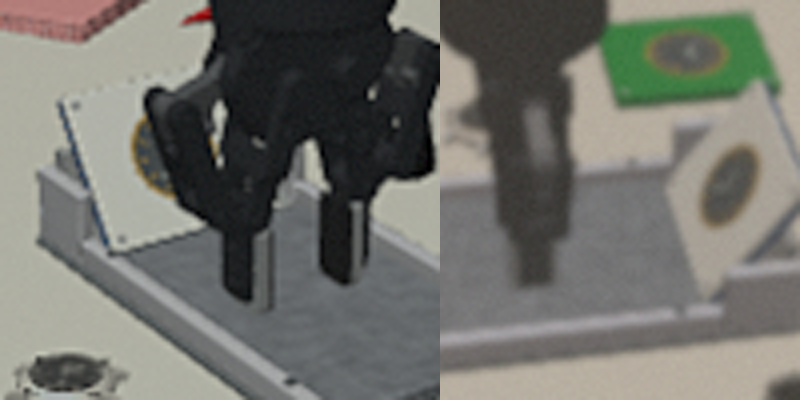

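The capsule leans on the fence alone, fingers clear (scene crop upper-left corner (60,102), side crop (755,80)). I'll triangulate that corner.

Run:
```python
from plant import ctrl
from h import *
a=load(ctrl,"scene");b=load(ctrl,"side")
pa=(240+60/4-.4,225+102/4-.4);pb=(270+(755-440)/4-.4,180+80/4-.4)
d,e=ray(a,pa),ray(b,pb);o,p=np.array(a["xyz"]),np.array(b["xyz"])
s=np.linalg.lstsq(np.c_[d,-e],p-o,rcond=None)[0]
print(o+d*s[0],p+e*s[1])
print("low L",onz(a,(240+115/4-.4,225+250/4-.4),.010),"low R",onz(b,(270+(707-440)/4-.4,180+298/4-.4),.010))
```

```text
[0.61644686 0.11528608 0.06561364] [0.61597335 0.11494961 0.06496744]
low L [0.57584294 0.11159927 0.01      ] low R [0.57839011 0.02562615 0.01      ]
```

The lean is 54° and the corner is at 65 mm, as expected. I'll go up, over the fence and down behind it.

servo_tool([
  {"dx": 0,"dy": 0,"dz": 0.83,"wx": 0,"wy": 0,"wz": 0},
  {"dx": 0,"dy": 0,"dz": 0.83,"wx": 0,"wy": 0,"wz": 0},
  {"dx": 0,"dy": 0,"dz": 0.83,"wx": 0,"wy": 0,"wz": 0},
  {"dx": 0,"dy": 0,"dz": 0.83,"wx": 0,"wy": 0,"wz": 0},
  {"dx": 0,"dy": 0,"dz": 0.83,"wx": 0,"wy": 0,"wz": 0},
  {"dx": 0.89,"dy": 0.02,"dz": 0,"wx": 0,"wy": 0,"wz": 0},
  {"dx": 0.89,"dy": 0.02,"dz": 0,"wx": 0,"wy": 0,"wz": 0},
  {"dx": 0.89,"dy": 0.02,"dz": 0,"wx": 0,"wy": 0,"wz": 0},
  {"dx": 0.89,"dy": 0.02,"dz": 0,"wx": 0,"wy": 0,"wz": 0},
  {"dx": 0.89,"dy": 0,"dz": 0,"wx": 0,"wy": 0,"wz": 0},
  {"dx": 0.89,"dy": 0,"dz": 0,"wx": 0,"wy": 0,"wz": 0},
  {"dx": 0.89,"dy": 0,"dz": 0,"wx": 0,"wy": 0,"wz": 0},
])

```text
time_s: 11.7
position: [0.6555, 0.0696, 0.2855]
tool_rot: [3.142, -0.0, -3.113]
ft_force: [-0.7, -0.0, 0.5]
opening: 0.0386
grip_force: 0.0
```

servo_tool([
  {"dx": 0,"dy": 0,"dz": 0,"wx": 0,"wy": 0,"wz": 0},
  {"dx": 0,"dy": 0,"dz": -0.6,"wx": 0,"wy": 0,"wz": 0},
  {"dx": 0,"dy": 0,"dz": -0.6,"wx": 0,"wy": 0,"wz": 0},
  {"dx": 0,"dy": 0,"dz": -0.6,"wx": 0,"wy": 0,"wz": 0},
  {"dx": 0,"dy": 0,"dz": -0.6,"wx": 0,"wy": 0,"wz": 0},
  {"dx": 0,"dy": 0,"dz": 0,"wx": 0,"wy": 0,"wz": 0},
])

```text
time_s: 12.45
position: [0.6536, 0.0697, 0.2237]
tool_rot: [-3.141, -0.003, -3.112]
ft_force: [-0.0, 0.2, -0.2]
opening: 0.0382
grip_force: 0.0
```

servo_tool([
  {"dx": -0.15,"dy": 0,"dz": 0,"wx": 0,"wy": 0,"wz": 0},
  {"dx": -0.15,"dy": 0,"dz": 0,"wx": 0,"wy": 0,"wz": 0},
  {"dx": -0.15,"dy": 0,"dz": 0,"wx": 0,"wy": 0,"wz": 0},
  {"dx": -0.15,"dy": 0,"dz": 0,"wx": 0,"wy": 0,"wz": 0},
  {"dx": -0.15,"dy": 0,"dz": 0,"wx": 0,"wy": 0,"wz": 0},
  {"dx": -0.15,"dy": 0,"dz": 0,"wx": 0,"wy": 0,"wz": 0},
  {"dx": -0.15,"dy": -0.01,"dz": 0,"wx": 0,"wy": 0,"wz": 0},
  {"dx": -0.15,"dy": -0.01,"dz": 0,"wx": 0,"wy": 0,"wz": 0},
  {"dx": -0.15,"dy": -0.01,"dz": 0,"wx": 0,"wy": 0,"wz": 0},
  {"dx": -0.15,"dy": -0.01,"dz": 0,"wx": 0,"wy": 0,"wz": 0},
  {"dx": -0.15,"dy": -0.01,"dz": 0,"wx": 0,"wy": 0,"wz": 0},
])

```text
time_s: 13.82
position: [0.613, 0.0685, 0.2257]
tool_rot: [3.142, -0.0, -3.113]
ft_force: [-0.0, -1.0, 0.0]
opening: 0.0383
grip_force: 0.0
```

Run:
```python
from plant import ctrl
from h import *
o=ctrl.observe();print(o["ft_force"],o["position"])
a=load(ctrl,"scene");b=load(ctrl,"side")
A=cv2.resize(a["image"][225:325,240:350],None,fx=4,fy=4,interpolation=2)
B=cv2.resize(b["image"][180:280,270:360],None,fx=4,fy=4,interpolation=2)
cv2.imwrite("pics/g.png",np.hstack([A,B])[:,:,::-1])
```

```text
[-0.03156127 -1.00277676  0.0294008 ] [0.61298182 0.06849758 0.22566876]
```

View pics/g.png

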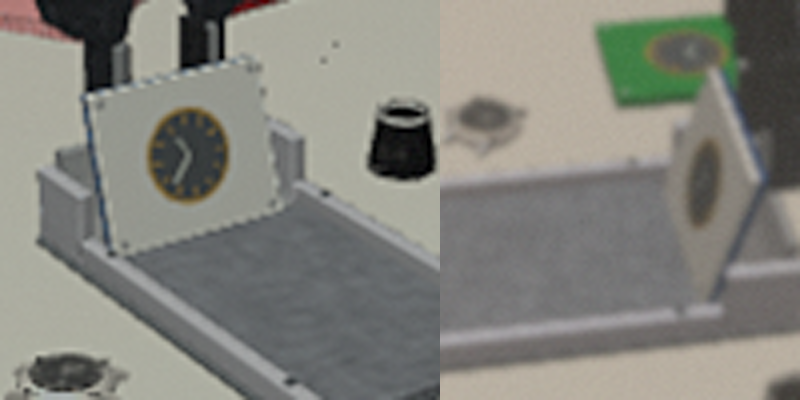

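The capsule is being raised by the fingers behind it, square in the groove. I'll carry on past upright.

servo_tool([
  {"dx": -0.12,"dy": 0,"dz": 0,"wx": 0,"wy": 0,"wz": 0},
  {"dx": -0.12,"dy": 0,"dz": 0,"wx": 0,"wy": 0,"wz": 0},
  {"dx": -0.12,"dy": 0,"dz": 0,"wx": 0,"wy": 0,"wz": 0},
  {"dx": -0.12,"dy": 0,"dz": 0,"wx": 0,"wy": 0,"wz": 0},
  {"dx": -0.12,"dy": 0,"dz": 0,"wx": 0,"wy": 0,"wz": 0},
  {"dx": -0.12,"dy": 0,"dz": 0,"wx": 0,"wy": 0,"wz": 0},
  {"dx": -0.12,"dy": 0,"dz": 0,"wx": 0,"wy": 0,"wz": 0},
  {"dx": -0.12,"dy": 0,"dz": 0,"wx": 0,"wy": 0,"wz": 0},
  {"dx": -0.12,"dy": 0,"dz": 0,"wx": 0,"wy": 0,"wz": 0},
  {"dx": -0.12,"dy": 0,"dz": 0,"wx": 0,"wy": 0,"wz": 0},
  {"dx": 0,"dy": 0,"dz": 0,"wx": 0,"wy": 0,"wz": 0},
  {"dx": 0,"dy": 0,"dz": 0,"wx": 0,"wy": 0,"wz": 0},
])

```text
time_s: 15.42
position: [0.5834, 0.0686, 0.2258]
tool_rot: [3.142, 0.0, -3.113]
ft_force: [1.1, 0.1, 0.3]
opening: 0.0386
grip_force: 0.0
```

Run:
```python
from plant import ctrl
from h import *
o=ctrl.observe();print(o["ft_force"],o["position"])
a=load(ctrl,"scene");b=load(ctrl,"side")
A=cv2.resize(a["image"][225:325,240:350],None,fx=4,fy=4,interpolation=2)
B=cv2.resize(b["image"][180:280,270:360],None,fx=4,fy=4,interpolation=2)
cv2.imwrite("pics/i.png",np.hstack([A,B])[:,:,::-1])
```

```text
[1.10386458 0.12062029 0.26749189] [0.58336599 0.06855682 0.22576454]
```

View pics/i.png

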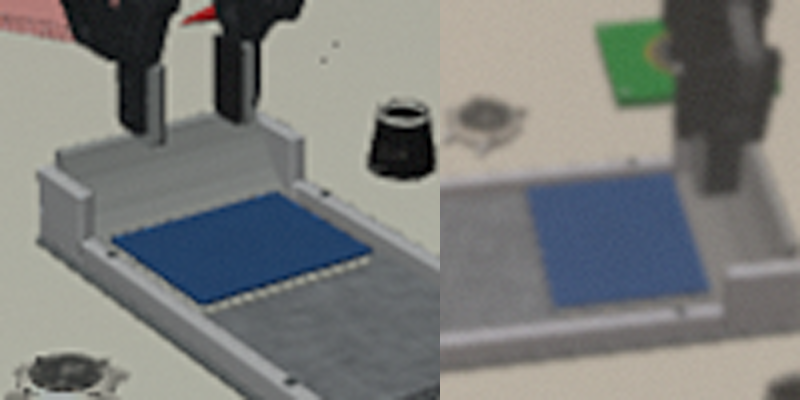

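The capsule lies flat, blue back up, on the felt (scene crop corners (112,240), (205,303), (372,250), (278,195)). I'll raise clear and measure it.

servo_tool([
  {"dx": 0,"dy": 0,"dz": 0.6,"wx": 0,"wy": 0,"wz": 0},
  {"dx": 0,"dy": 0,"dz": 0.9,"wx": 0,"wy": 0,"wz": 0},
  {"dx": 0,"dy": 0,"dz": 0.9,"wx": 0,"wy": 0,"wz": 0},
  {"dx": 0,"dy": 0,"dz": 0.6,"wx": 0,"wy": 0,"wz": 0},
  {"dx": 0,"dy": 0,"dz": 0,"wx": 0,"wy": 0,"wz": 0},
  {"dx": 0,"dy": 0,"dz": 0,"wx": 0,"wy": 0,"wz": 0},
])

```text
time_s: 16.27
position: [0.5829, 0.0684, 0.3002]
tool_rot: [-3.141, -0.001, -3.113]
ft_force: [-0.4, -1.1, 0.4]
opening: 0.0384
grip_force: 0.0
```

Run:
```python
from plant import ctrl
from h import *
for n,bx in(("scene",(255,260,345,310)),("side",(285,210,345,265))):
    c=load(ctrl,n);x0,y0,x1,y1=bx;im=c["image"][y0:y1,x0:x1].astype(int)
    m=(im[:,:,2]>im[:,:,0]+35).astype(np.uint8)
    k=max(cv2.findContours(m,0,2)[0],key=cv2.contourArea)
    P=np.array([onz(c,p+[x0,y0],.016)[:2] for p in k[:,0].astype(float)])
    print(n,cv2.minAreaRect((P*1000).astype(np.float32)))
    g=c["image"].astype(int)
    if n=="scene":
        w=np.argwhere(g[245:272,330:352].max(2)<50);print("loupe px",w.mean(0)[::-1]+[330,245])
```

```text
scene ((541.3139038085938, 68.98959350585938), (72.58855438232422, 88.6269760131836), 1.8829480409622192)
loupe px [340.12626263 261.6969697 ]
side ((542.4887084960938, 66.52422332763672), (69.53977966308594, 84.86011505126953), 1.7247915267944336)
```

The centre is at about x = -0.041, y = +0.002 in the bay frame. The measured size is 72 x 88 mm, so it lies flat. The bystanders are unmoved and the arm is clear.

```bash
python3 -c "
from plant import ctrl
print(ctrl.sign_off())"
```

```text
the job is handed in; nothing more can be done
None
```

The capsule was flipped by pushing only: it leaned on the fence by itself at about 54°, then tipped back to lie flat, blue side up and central in the bay. I saw no movement of the watch head or loupe, though I did not re-measure them or the screwdriver; the job was handed in at about 16 s and no verdict came back.

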